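Open the iris of a microscope's photo tube

TASK

Get the stereo microscope's photo tube ready for the camera: lift the dust cap off the tube and set it down flat in the steel tray, and open the iris fully by turning the slim knurled ring counter-clockwise (seen from above) until you feel it bear firmly on its inner stop, and leave it there. Go gently on the stop: several newtons at the ring's rim are firm, over 20 N would bend it. Do not touch the fixed rings directly above and below the iris ring, and leave the dish stack, the dropper bottle and the slide box where they are.

Things in the scene. Friction and masses are not known exactly. Their poses are not given: they have to be found in the camera images.
- microscope: Fixed stereo microscope. Origin on the bench, straight under the axis of its vertical photo tube. Eyepieces lean to its -x (up to 0.285 m high, 85 to 150 mm from the axis); pillar at +x, 254 mm high. The tube stands on the head's flat top (244 mm high): neck 50 mm across, then tube_collar at 262-270 mm above the bench, iris_ring 270.5-283, tube_top 283.5-302.5
- tube_collar: Fixed black collar under the iris ring, 64 mm across, 8 mm high; origin at the centre of its underside, z up. It holds the iris's inner open stop, unseen, which bends above 20 N (acting 24 mm from the axis: 0.56 N m on the ring, friction included) and gives under 1 mm at 10 N. Not to be touched by the robot
- iris_ring: Slim knurled aluminium ring, 52 mm across, 12.5 mm high (z 0.5 to 13 mm); origin on its vertical axis, level with the collar's top; x points along the tab. Stiff: friction about 0.08 N m, no spring, stays where left. Counter-clockwise from above opens; 0.5 to 1.35 rad to go at the start. Fingertips 6 to 8 mm over the collar pass above the tab and pinch the ring's upper part
- iris_tab (a point): Middle of the ring's tab: 5 mm wide, 4 mm high (its top 4.5 mm over the collar), reaching from the rim to 31.8 mm from the axis; this point is 29 mm from the axis
- open_mark (a point): Point 2.5 mm over the white open mark on the collar's rim, 29 mm from the axis. The inner stop halts the tab near it, anywhere within 0.2 rad (6 mm) before or past it: the stop is set differently in each tube and must be felt
- tube_top: Fixed black top ring of the photo tube, above the iris ring, 42 mm across, 19 mm high; origin at the centre of its underside, z up. An upright finger pad on the iris ring stands 5 mm clear of it. Not to be touched by the robot
- dust_cap: Black slip-on dust cap, 49 mm across, 15 mm high, 30 g, on top of the tube at the start: its skirt (2.5 mm thick) goes 11 mm down over the top ring with 1 mm play. Origin at the centre of its open underside, z up through its closed top. On the tube its underside stands 8.5 mm above the iris ring's top. Lifts straight off
- tray: Fixed shallow steel tray, 190 (x) x 150 (y) x 16 mm high, walls and floor 3 mm; origin at the centre of its underside. Beside the microscope on either side
- petri_stack: Stack of six Petri dishes, 92 mm across, 90 mm high, origin under its centre; bystander on the other side of the microscope from the tray
- dropper: Amber dropper bottle, 32 mm across, 75 mm high, origin under its centre; bystander
- slide_box: White slide box, 80 x 100 x 32 mm, origin under its centre; bystander

How it is judged:
By the outcome, as a careful person would: the job done as asked, in the order asked, and still so for the second after the job is handed in, with the robot touching nothing.
It also fails if it takes over 64 s, if anything falls off the work surface, if the arm or the gripper's body presses on something with over 40 N, if the wrist force passes 120 N, or if a joint passes its speed limit or range.

ROBOT

A 6-joint arm with a two-finger parallel gripper is mounted at the origin on the work surface. World frame = base frame: x ahead of the robot, y to its left, z up, the work surface at z = 0. Lengths are in m, angles in degrees, forces in N, time in s.
With the tool pointing down it reaches from about 0.4 to 0.825 m from the base axis. Payload 7 kg.
Tool frame: the origin (TCP) lies between the finger pads; the fingertips stand 19 mm ahead of it and the grasp point (between the pads) is the TCP; z points along the fingers, y is the line along which they close (so a half turn about z gives the same grasp; the last joint's range is limited). The gripper opens to 88 mm and grips with 3 to 60 N. Pads are 19 mm wide; open, the fingers measure 130 mm over their backs; the gripper's body (78 mm by 193 mm) begins 47 mm behind the grasp point.
Start: joints at [83.314, 20.546, 0.682, 0, -70.136, -16.507], TCP at [0.266, 0.62, 0.246] pointing down, gripper open.
Joint ranges: [-176.03, 176.03], [-82.01, 121.73], [-58.28, 71.71], [-173.87, 95.51], [-174.79, -0.11], [-173.66, 173.66]. Speed limits (degrees/s): [136.94, 136.94, 172.46, 180, 180, 180].

INTERFACE

Orientations are given as [roll, pitch, yaw] about the fixed x, y, z axes, in that order (R = Rz(yaw) Ry(pitch) Rx(roll)).
In Python, from plant import get_obs, snapshot, close_job, spot_in, spot_point gives the robot as it stands.
- The arm moves only by the tool play_rows, never from a script. Its argument "plan" is a list of rows, each a list of 6 numbers: the shift along the tool's x, y, z in cm, then the turn, a rotation vector about the tool's x, y, z in degrees. A call has 1 to 20 rows; each row shifts and turns the commanded pose from where the row before left it, along the tool's axes as they then stand; what a row does not reach is not made up. A row lasts 1/12 s, in which the tool goes at most 41.7 mm and 7.16 degrees, less where a joint would pass 70% of its speed; a pose out of reach is approached as far as the arm can. A call is refused whole if a number of a shift passes 4.17 or a number of a turn 7.16, either way. A call with a gripper value outside its range is refused whole. "grip" is the finger opening in cm, from 0 to 8.76, set as the call begins (left out, the last holds). The fingers move at their own pace and stop on an object; the grip force is fixed at half the most. Time passes only in rows, so rows that do not move let the fingers close. It gives the time, the measured TCP pose, the force, the opening and the grip force at its end, in the units of the state.
- get_obs(): the state, without advancing time (a new reading comes with each control period).
- snapshot(name): name is "scene" or "top" or "wrist"; returns a dict with "frame" (480x640x3 uint8, red, green, blue), "fx", "fy", "cx", "cy" (pixels), "position" and "attitude" of the camera in the world. Camera axes: x right, y down, z forward; pixel columns grow to the right and rows downward; lengths in m; the calibration is good to about 2 mm. A picture is of the moment at which its call begins. There is no depth.
- close_job(): hands the job in; it is judged then, once.
Trained networks look in the newest picture that a camera, given by its name, has taken for a name from the list of things; names that differ only in an ending like _2 or _b are one class to them, and where a whole thing is asked for, a point or a joint stands for the part that bears it (a point fixed in the world has none). Each returns a list of dicts, best first, with "score" (0 to 1); they miss things now and then, are a little off and sometimes report something else, mostly with a low value. They report only what shows in the picture. A call takes as long as a camera call.
- spot_in(camera, thing): "position" ([x, y, z] in m, in world coordinates, good to about 4 mm: the middle of the surface that is visible of it).
- spot_point(camera, thing): "position" ([x, y, z] in m, in world coordinates, good to about 4 mm: a listed point, or the origin of a listed thing).
The state is a dict: "clock": time; "joint_pos": joint angles; "qvel": joint speeds; "tau": joint torques, N m; "tool_pos": TCP position; "orientation": TCP orientation; "force": force on the tool from outside, world axes, zero at the start; "moment": the same for the moment, N m; "opening": finger opening in m; "gripper_force": force on a finger pad.
Only numpy, scipy, OpenCV 4.12 (cv2) and the standard library are available. Lean on these libraries where they do the work, as an engineer would, in place of code of your own. Each camera call takes 0.05 s, during which the arm holds its last target. There are 200 camera calls.

## Working session

There is one attempt and no reset: what is moved stays moved. The work goes in short steps, Python scripts to look and compute and a tool call to move; the robot and the scene stay as the last step left them, time stands still between calls to the robot, and variables do not carry over. Pictures are saved under pics/ and viewed, at most 10 in all, crops included, and the job is handed in when it is done.

Besides the shell and the picture viewer there is one more tool, called after "Emit:" as name(argument=value, ...) on one line, values as JSON. play_rows: Moves the arm, as the interface text tells. Its arguments: {"type":"object","properties":{"plan":{"type":"array","items":{"type":"array","items":{"type":"number"}}},"grip":{"type":"number"}},"required":["plan"]}

```bash
mkdir -p pics; cat > h.py <<'E'
from plant import *
import numpy as np, cv2
def spots(cam, pts, whole=()):
    for n in pts:
        for d in spot_point(cam,n)[:2]: print(cam,'P',n,np.round(d['position'],4),round(d['score'],2))
    for n in whole:
        for d in spot_in(cam,n)[:2]: print(cam,'I',n,np.round(d['position'],4),round(d['score'],2))
def save(cam,name):
    s=snapshot(cam); cv2.imwrite('pics/'+name+'.png',s['frame'][:,:,::-1]); return s
E
python3 - <<'E'
from h import *
o=get_obs(); print(o)
names=['microscope','tube_collar','iris_ring','iris_tab','open_mark','tube_top','dust_cap','tray','petri_stack','dropper','slide_box']
for c in ['top','scene']:
    s=save(c,c); print(c,np.round(s['position'],3)); spots(c,names)
print(get_obs()['clock'])
E
```

```text
{'clock': 0.0, 'joint_pos': array([ 8.33125372e+01,  2.05912369e+01,  6.34017067e-01, -2.22723425e-02,
       -7.01361006e+01, -1.65047813e+01]), 'qvel': array([ 0.04549761,  0.05085114, -0.04415406,  0.07682027, -0.09363848,
        0.00484345]), 'tau': array([ 2.06682082e-03, -5.82715774e+01,  2.93042654e+01,  6.99708447e+00,
        6.80234531e-03, -1.40121192e-04]), 'tool_pos': array([0.26567871, 0.62001061, 0.24461998]), 'orientation': array([ 1.79904576e+02, -6.44003564e-03, -2.31998237e+01]), 'force': array([-0.05337859, -0.21155167,  0.27005209]), 'moment': array([ 0.00366841, -0.03346698, -0.0009666 ]), 'gripper_force': 0.0, 'opening': 0.08768961726731977}
top [ 0.337 -0.014  1.225]
top P tube_collar [0.5214 0.0295 0.2653] 0.66
top P iris_ring [0.5213 0.0342 0.2646] 0.42
top P open_mark [0.5489 0.0495 0.27  ] 0.76
top P open_mark [0.5221 0.0299 0.2662] 0.33
top P dust_cap [0.5267 0.032  0.2962] 0.83
top P dust_cap [0.5211 0.0262 0.2665] 0.62
top P tray [0.4633 0.312  0.0008] 0.85
top P petri_stack [ 0.486  -0.2891 -0.0035] 0.78
top P dropper [ 0.7044 -0.3214  0.001 ] 0.73
top P slide_box [7.250e-01 3.111e-01 2.000e-04] 0.63
scene [ 1.307 -0.299  0.813]
scene P microscope [0.5216 0.0376 0.0012] 0.92
scene P tube_collar [0.5273 0.033  0.2635] 0.46
scene P tube_collar [ 0.7048 -0.322  -0.0019] 0.17
scene P iris_ring [0.5252 0.0306 0.265 ] 0.74
scene P iris_tab [0.5534 0.0245 0.2697] 0.45
scene P open_mark [0.5515 0.0479 0.2731] 0.55
scene P tube_top [0.5258 0.0327 0.2803] 0.43
scene P tray [0.4613 0.3102 0.0008] 0.91
scene P tray [0.5278 0.0342 0.2646] 0.43
scene P petri_stack [ 4.786e-01 -2.914e-01 -1.000e-04] 0.87
scene P dropper [ 7.039e-01 -3.236e-01 -2.000e-04] 0.69
scene P slide_box [ 0.7228  0.3058 -0.0032] 0.76
scene P slide_box [0.5484 0.0488 0.2756] 0.45
1.2
```

View pics/top.png

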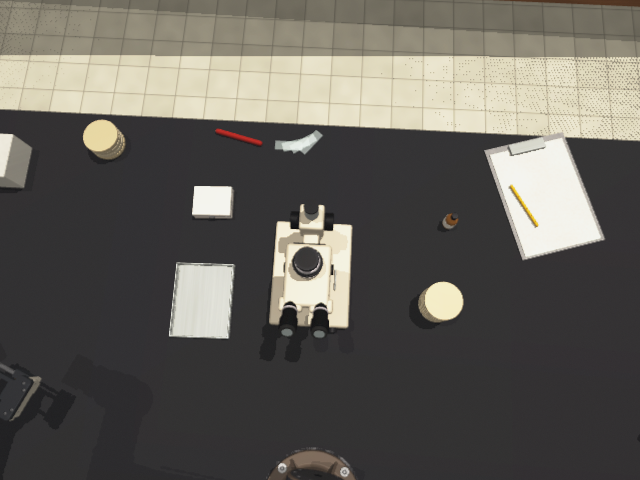

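View pics/scene.png

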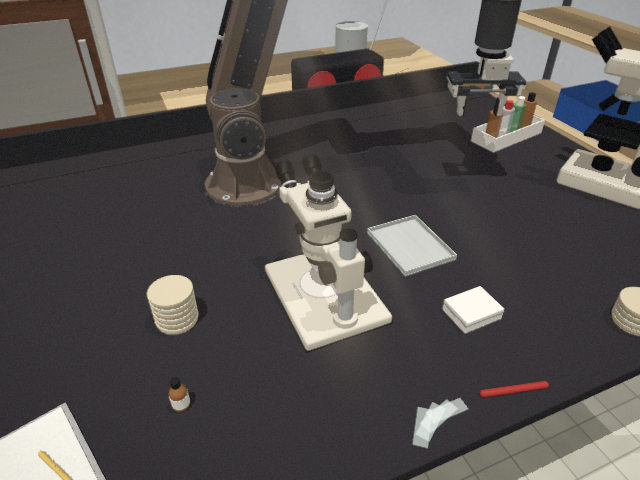

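The top view shows the tube and cap at (307,261), the tray at (203,300) on the +y side, and the dishes at (441,302). The scene view agrees: cap at (321,182), with the tray to its right. The estimates are axis ≈ (0.525, 0.033), tray ≈ (0.462, 0.311), and tab-to-mark ≈ 50°.

Emit:
play_rows(plan=[[0, 0, -4, 0, 0, 0], [0, 0, -4, 0, 0, 0], [0, 0, -4, 0, 0, 0], [0, 0, -4, 0, 0, 0], [2.93, 2.73, 0, 0, 0, 0], [2.93, 2.73, 0, 0, 0, 0], [2.93, 2.73, 0, 0, 0, 0], [2.93, 2.73, 0, 0, 0, 0], [2.93, 2.73, 0, 0, 0, 0], [2.93, 2.73, 0, 0, 0, 0], [2.93, 2.73, 0, 0, 0, 0], [2.93, 2.73, 0, 0, 0, 0], [2.93, 2.73, 0, 0, 0, 0], [2.93, 2.73, 0, 0, 0, 0], [2.93, 2.73, 0, 0, 0, 0], [2.93, 2.73, 0, 0, 0, 0], [2.93, 2.73, 0, 0, 0, 0], [2.93, 2.73, 0, 0, 0, 0], [2.93, 2.73, 0, 0, 0, 0], [2.93, 2.73, 0, 0, 0, 0]], grip=8.7)

```text
clock: 2.87
tool_pos: [0.525, 0.0323, 0.406]
orientation: [-180.0, -0.0, -23.2]
force: [0.3, 0.8, -0.2]
opening: 0.0873
gripper_force: 0.0
```

Emit:
play_rows(plan=[[0, 0, 0, 0, 0, 7], [0, 0, 0, 0, 0, 7], [0, 0, 0, 0, 0, 7], [0, 0, 0, 0, 0, 7], [0, 0, 0, 0, 0, 7], [0, 0, 0, 0, 0, 7], [0, 0, 0, 0, 0, 7], [0, 0, 0, 0, 0, 7], [0, 0, 0, 0, 0, 7], [0, 0, 0, 0, 0, 3.8], [0, 0, 0, 0, 0, 0], [0, 0, 0, 0, 0, 0]])

```text
clock: 3.87
tool_pos: [0.5247, 0.0343, 0.4057]
orientation: [-180.0, 0.0, -89.9]
force: [0.1, -0.1, -0.2]
opening: 0.0875
gripper_force: 0.0
```

```bash
python3 - <<'E'
from h import *
o=get_obs(); print(o['clock'],o['tool_pos'],o['orientation'],o['joint_pos'],o['force'],o['moment'])
s=save('wrist','w1'); print(s['position'],s['attitude'])
spots('wrist',['dust_cap','tube_collar','iris_tab','open_mark','iris_ring','tube_top'])
E
```

```text
3.8667 [0.52469092 0.03426733 0.40565661] [-1.79989001e+02  5.75924146e-03 -8.98552131e+01] [ 2.51297509e+01  2.59445663e+00 -1.74565875e+00 -5.76059593e-04
 -8.56474821e+01 -2.49849209e+01] [ 0.11177236 -0.06154189 -0.20095439] [ 0.04575518 -0.01524135  0.02770917]
[ 0.52596584 -0.04596899  0.54411364] [ 1.63024905e+02  3.09604195e-02 -1.79904617e+02]
wrist P dust_cap [0.5239 0.0343 0.2879] 0.71
wrist P iris_tab [0.547 0.024 0.269] 0.82
wrist P open_mark [0.5489 0.0459 0.2729] 0.95
wrist P open_mark [0.5234 0.0357 0.291 ] 0.7
```

View pics/w1.png

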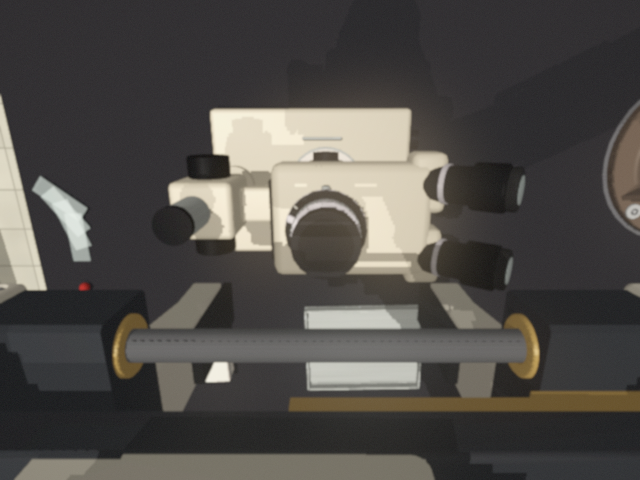

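The wrist view shows the cap centred at about (327,232), with the tube's collar just beyond it at (325,195) and the tray at (362,347). The TCP stands over the axis to within about 1–2 mm, so I'll descend and grip.

Emit:
play_rows(plan=[[0, 0, 2, 0, 0, 0], [0, 0, 2, 0, 0, 0], [0, 0, 2, 0, 0, 0], [0, 0, 1.5, 0, 0, 0], [0, 0, 1, 0, 0, 0], [0, 0, 0.7, 0, 0, 0], [0, 0, 0, 0, 0, 0], [0, 0, 0, 0, 0, 0]])

```text
clock: 4.88
tool_pos: [0.525, 0.0343, 0.314]
orientation: [-180.0, -0.0, -90.0]
force: [0.5, -0.1, -0.1]
opening: 0.0871
gripper_force: 0.0
```

Emit:
play_rows(plan=[[0, 0, 0, 0, 0, 0], [0, 0, 0, 0, 0, 0], [0, 0, 0, 0, 0, 0], [0, 0, 0, 0, 0, 0], [0, 0, 0, 0, 0, 0], [0, 0, 0, 0, 0, 0], [0, 0, 0, 0, 0, 0], [0, 0, 0, 0, 0, 0]], grip=4.0)

```text
clock: 5.55
tool_pos: [0.5247, 0.0343, 0.3137]
orientation: [-180.0, -0.0, -90.0]
force: [-0.4, 0.1, 0.5]
opening: 0.0476
gripper_force: 30.0
```

Emit:
play_rows(plan=[[0, 0, -0.5, 0, 0, 0], [0, 0, -1, 0, 0, 0], [0, 0, -1.5, 0, 0, 0], [0, 0, -2, 0, 0, 0], [0, 0, -2, 0, 0, 0], [0, 0, -2, 0, 0, 0], [0, 0, 0, 0, 0, 0]])

```text
clock: 6.13
tool_pos: [0.5261, 0.0341, 0.4089]
orientation: [-179.6, 0.1, -90.0]
force: [1.5, -0.8, 0.3]
opening: 0.0476
gripper_force: 30.0
```

```bash
python3 - <<'E'
from h import *
s=save('wrist','w2'); print(s['position'],get_obs()['clock'])
spots('wrist',['dust_cap','tube_collar','iris_tab','open_mark','iris_ring','tube_top','tray'],['tube_top'])
s=save('top','t2'); f=s['frame'][180:380,150:390]; cv2.imwrite('pics/t2c.png',cv2.resize(f,None,fx=3,fy=3)[:,:,::-1])
spots('top',['tube_top','dust_cap','tray'])
snapshot('scene');spots('scene',['tube_top','dust_cap','tray','iris_tab','open_mark','tube_collar','iris_ring'])
E
```

```text
[ 0.52626811 -0.04624182  0.5472534 ] 6.1833
wrist P dust_cap [0.527  0.0322 0.3867] 0.59
wrist P dust_cap [0.5303 0.0298 0.2862] 0.53
wrist P iris_tab [0.5468 0.0263 0.2679] 0.87
wrist P open_mark [0.5497 0.0458 0.2699] 0.86
wrist P tube_top [0.5268 0.0319 0.2839] 0.72
wrist P tray [0.5288 0.0308 0.2859] 0.42
wrist I tube_top [0.5225 0.0182 0.2799] 0.71
wrist I tube_top [0.528  0.0257 0.3071] 0.64
top P tube_top [0.4611 0.31   0.0034] 0.74
top P dust_cap [0.5272 0.0296 0.386 ] 0.59
top P tray [0.4659 0.31   0.0006] 0.59
scene P tube_top [0.5234 0.0348 0.2832] 0.92
scene P dust_cap [0.5225 0.0346 0.3815] 0.65
scene P tray [0.4567 0.3135 0.0014] 0.9
scene P iris_tab [0.5555 0.0265 0.2699] 0.8
scene P tube_collar [0.5312 0.0355 0.2639] 0.55
scene P tube_collar [0.5231 0.0293 0.267 ] 0.44
scene P iris_ring [0.5241 0.028  0.2685] 0.65
```

View pics/w2.png

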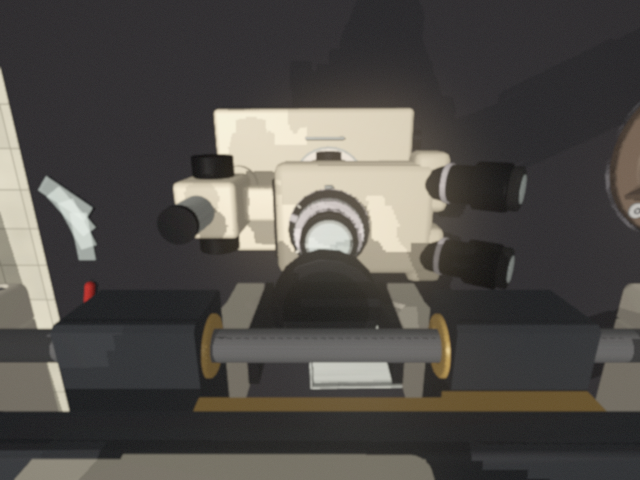

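The cap is off and held, seen at (325,290). The bare tube top is at (328,238), with the ring around it. I'll carry the cap to the tray.

Emit:
play_rows(plan=[[-2, 0.5, 0, 0, 0, 0], [-3.5, 0.8, 0, 0, 0, 0], [-3.5, 0.8, 0, 0, 0, 0], [-3.5, 0.8, 0, 0, 0, 0], [-3.5, 0.8, 0, 0, 0, 0], [-3.5, 0.8, 0, 0, 0, 0], [-3.5, 0.8, 0, 0, 0, 0], [-2.7, 0.6, 0, 0, 0, 0], [-2, 0.4, 0, 0, 0, 0], [0, 0, 4, 0, 0, 0], [0, 0, 4, 0, 0, 0], [0, 0, 4, 0, 0, 0], [0, 0, 4, 0, 0, 0], [0, 0, 4, 0, 0, 0], [0, 0, 4, 0, 0, 0], [0, 0, 4, 0, 0, 0], [0, 0, 4, 0, 0, 0], [0, 0, 2, 0, 0, 0], [0, 0, 0, 0, 0, 0]])

```text
clock: 8.77
tool_pos: [0.4595, 0.3087, 0.0587]
orientation: [179.7, -0.4, -90.0]
force: [0.1, -1.8, 0.3]
opening: 0.048
gripper_force: 30.0
```

```bash
python3 - <<'E'
from h import *
o=get_obs();print(o['clock'],o['tool_pos'],o['orientation'],o['force'])
s=save('wrist','w3');spots('wrist',['tray','dust_cap'])
snapshot('scene');spots('scene',['tray','dust_cap'])
E
```

```text
8.7667 [0.45952367 0.30872168 0.05872161] [179.67267789  -0.37776916 -90.04026846] [ 0.07790239 -1.80536181  0.29859168]
wrist P dust_cap [0.4593 0.3073 0.0346] 0.85
scene P tray [ 0.4611  0.3101 -0.001 ] 0.78
scene P tray [0.5253 0.0353 0.2819] 0.36
scene P dust_cap [ 0.482  -0.2931  0.0007] 0.67
scene P dust_cap [0.4618 0.3096 0.0407] 0.64
```

View pics/w3.png

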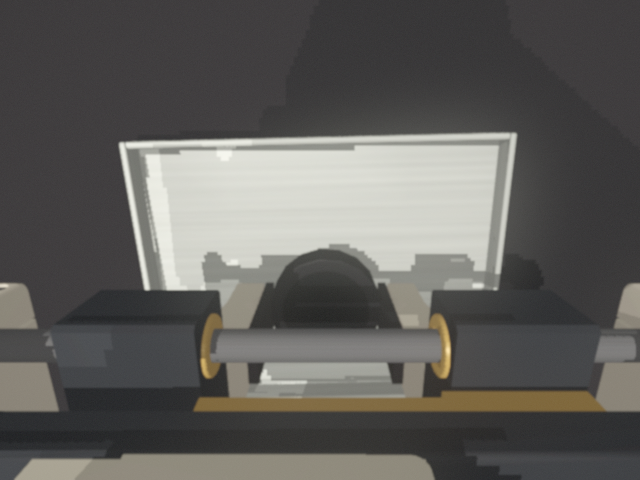

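The cap at (325,290) is centred over the tray floor, between the walls at x ≈ 140 and 500.

Emit:
play_rows(plan=[[0, 0, 1, 0, 0, 0], [0, 0, 1, 0, 0, 0], [0, 0, 0.6, 0, 0, 0], [0, 0, 0.4, 0, 0, 0], [0, 0, 0.2, 0, 0, 0], [0, 0, 0, 0, 0, 0], [0, 0, 0, 0, 0, 0]])

```text
clock: 9.65
tool_pos: [0.4617, 0.3113, 0.0314]
orientation: [180.0, -0.0, -90.0]
force: [0.6, -0.6, -0.3]
opening: 0.0474
gripper_force: 30.0
```

Emit:
play_rows(plan=[[0, 0, 0.3, 0, 0, 0], [0, 0, 0.2, 0, 0, 0], [0, 0, 0.05, 0, 0, 0], [0, 0, 0, 0, 0, 0], [0, 0, 0, 0, 0, 0]])

```text
clock: 10.07
tool_pos: [0.4617, 0.3113, 0.0261]
orientation: [-180.0, 0.0, -90.0]
force: [0.5, -0.2, -0.4]
opening: 0.0477
gripper_force: 30.0
```

Emit:
play_rows(plan=[[0, 0, 0.05, 0, 0, 0], [0, 0, 0, 0, 0, 0], [0, 0, 0, 0, 0, 0]])

```text
clock: 10.32
tool_pos: [0.4617, 0.3113, 0.0256]
orientation: [-180.0, 0.0, -90.0]
force: [1.1, 0.5, -1.3]
opening: 0.048
gripper_force: 30.0
```

Emit:
play_rows(plan=[[0, 0, 0, 0, 0, 0], [0, 0, 0, 0, 0, 0], [0, 0, 0, 0, 0, 0], [0, 0, 0, 0, 0, 0], [0, 0, 0, 0, 0, 0]], grip=6.6)

```text
clock: 10.73
tool_pos: [0.4617, 0.3113, 0.0256]
orientation: [-180.0, 0.0, -90.0]
force: [0.5, -0.4, 0.0]
opening: 0.0653
gripper_force: 0.0
```

Emit:
play_rows(plan=[[0, 0, -1, 0, 0, 0], [0, 0, -3, 0, 0, 0], [0, 0, -4, 0, 0, 0], [0, 0, -4, 0, 0, 0], [0, 0, -4, 0, 0, 0], [0, 0, -4, 0, 0, 0], [0, 0, -4, 0, 0, 0], [0, 0, -4, 0, 0, 0], [0, 0, -4, 0, 0, 0], [0, 0, -4, 0, 0, 0], [0, 0, 0, 0, 0, 0]])

```text
clock: 11.65
tool_pos: [0.4637, 0.3118, 0.3957]
orientation: [-179.4, 0.5, -90.0]
force: [-0.1, 0.4, 2.1]
opening: 0.0664
gripper_force: 0.0
```

```bash
python3 - <<'E'
from h import *
o=get_obs();print(o['clock'],o['tool_pos'],o['orientation'])
s=save('wrist','w4');spots('wrist',['tray','dust_cap'])
save('top','t4');save('scene','s4')
spots('top',['tube_top','tube_collar','iris_ring','open_mark','iris_tab','dust_cap'])
spots('scene',['tube_top','tube_collar','iris_ring','open_mark','iris_tab','dust_cap'])
E
```

```text
11.65 [0.46368287 0.31180424 0.39572395] [-179.39775725    0.48724696  -89.97361149]
wrist P tray [0.4655 0.3103 0.0008] 0.62
wrist P dust_cap [0.4603 0.3151 0.0012] 0.78
top P tube_top [0.5266 0.0276 0.2844] 0.72
top P tube_top [0.5479 0.0481 0.2719] 0.17
top P tube_collar [0.5222 0.0315 0.2658] 0.53
top P iris_ring [0.5258 0.031  0.2703] 0.65
top P open_mark [0.5459 0.0488 0.2722] 0.54
top P iris_tab [0.5467 0.0174 0.2706] 0.5
top P iris_tab [ 0.484  -0.2917 -0.0038] 0.32
top P dust_cap [0.4625 0.3076 0.0042] 0.7
scene P tube_top [0.5236 0.0359 0.2814] 0.81
scene P tube_collar [0.5287 0.0324 0.2632] 0.46
scene P iris_ring [0.5254 0.0335 0.2662] 0.63
scene P iris_ring [0.5554 0.0234 0.2711] 0.44
scene P open_mark [0.5505 0.0499 0.2752] 0.74
scene P open_mark [0.524  0.0311 0.2833] 0.4
scene P iris_tab [0.5502 0.0244 0.2726] 0.56
scene P iris_tab [ 0.706 -0.323  0.002] 0.51
scene P dust_cap [0.4633 0.3076 0.0053] 0.63
```

View pics/w4.png

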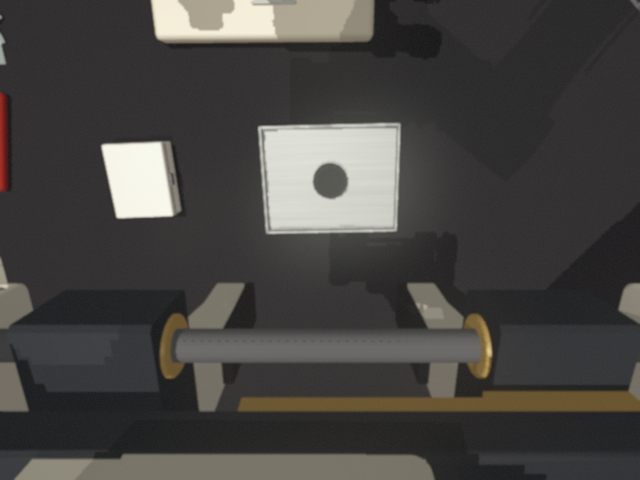

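The cap lies flat at (330,181), centred in the tray. Now back over the tube.

Emit:
play_rows(plan=[[2, -0.5, 0, 0, 0, 0], [3.5, -0.8, 0, 0, 0, 0], [3.5, -0.8, 0, 0, 0, 0], [3.5, -0.8, 0, 0, 0, 0], [3.5, -0.8, 0, 0, 0, 0], [3.5, -0.8, 0, 0, 0, 0], [3.5, -0.8, 0, 0, 0, 0], [2.8, -0.6, 0, 0, 0, 0], [2, -0.4, 0, 0, 0, 0], [0, 0, 0, 0, 0, 0], [0, 0, 0, 0, 0, 0], [0, 0, 0, 0, 0, 0]], grip=8.7)

```text
clock: 13.5
tool_pos: [0.5247, 0.0334, 0.3856]
orientation: [-180.0, 0.0, -90.0]
force: [-0.2, -0.2, 0.1]
opening: 0.0873
gripper_force: 0.0
```

```bash
python3 - <<'E'
from h import *
o=get_obs();print(o['clock'],o['tool_pos'],o['orientation'],o['force'],o['moment'])
s=save('wrist','w5');spots('wrist',['tube_top','tube_collar','iris_ring','open_mark','iris_tab'])
print(s['position'],s['attitude'],s['fx'])
f=s['frame'][140:300,230:430]; cv2.imwrite('pics/w5c.png',cv2.resize(f,None,fx=3.5,fy=3.5,interpolation=cv2.INTER_CUBIC)[:,:,::-1])
# project nominal circles for the axis guess: print pixel of tube top centre etc.
from scipy.spatial.transform import Rotation as R
M=R.from_euler('xyz',s['attitude'],degrees=True).as_matrix()
for p in [(.525,.0325,.3025),(.525,.0325,.27),(.525+.021,.0325,.3025),(.525-.021,.0325,.3025),(.525,.0115,.3025),(.525,.0535,.3025)]:
    c=M.T@(np.array(p)-s['position']); u=s['fx']*c[0]/c[2]+s['cx'];v=s['fy']*c[1]/c[2]+s['cy']; print(p,round(u,1),round(v,1),'crop',round((u-230)*3.5),round((v-140)*3.5))
E
```

```text
13.5 [0.52470853 0.03342568 0.38555482] [-1.79998956e+02  1.10513543e-02 -9.00232784e+01] [-0.17441066 -0.18808969  0.05624562] [ 0.07862051 -0.01802961 -0.01531245]
wrist P tube_top [0.5286 0.0319 0.2831] 0.69
wrist P iris_ring [0.5495 0.0281 0.2693] 0.69
wrist P open_mark [0.5496 0.0534 0.2697] 0.65
wrist P iris_tab [0.5477 0.0247 0.267 ] 0.85
[ 0.52577822 -0.04683335  0.52399321] [1.63019808e+02 2.08159725e-02 1.79924044e+02] 370.4948688442392
(0.525, 0.0325, 0.3025) 326.8 255.9 crop 339 406
(0.525, 0.0325, 0.27) 326.6 240.6 crop 338 352
(0.546, 0.0325, 0.3025) 293.7 255.9 crop 223 406
(0.504, 0.0325, 0.3025) 359.9 255.8 crop 455 405
(0.525, 0.0115, 0.3025) 326.8 223.8 crop 339 293
(0.525, 0.0535, 0.3025) 326.8 286.3 crop 339 512
```

View pics/w5c.png

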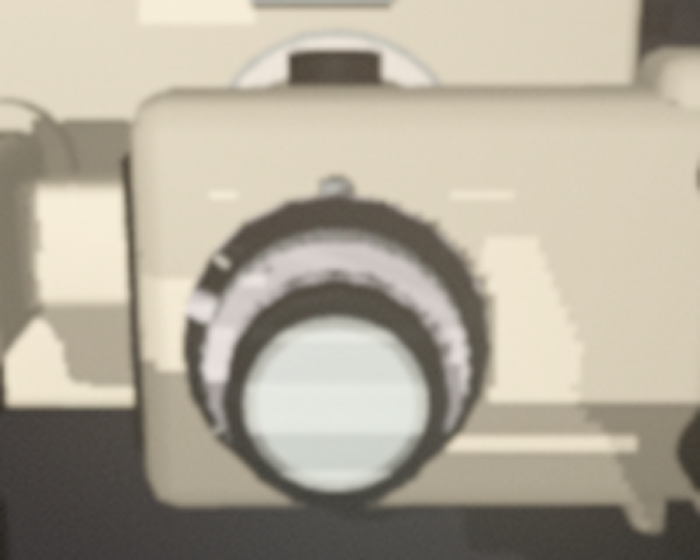

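The tube axis appears at crop (337,405), matching my estimate to about 1 mm. The tab is at (203,307), about -18°, and the open mark is at (222,430), about +34°. I'll descend and grip the ring's upper part.

Emit:
play_rows(plan=[[0.1, 0, 1, 0, 0, 0], [0, 0, 2, 0, 0, 0], [0, 0, 2, 0, 0, 0], [0, 0, 2, 0, 0, 0], [0, 0, 1, 0, 0, 0], [0, 0, 0.6, 0, 0, 0], [0, 0, 0, 0, 0, 0], [0, 0, 0, 0, 0, 0], [0, 0, 0, 0, 0, 0]])

```text
clock: 14.55
tool_pos: [0.5253, 0.0324, 0.3007]
orientation: [-179.9, 0.0, -90.0]
force: [0.2, -0.7, -0.0]
opening: 0.087
gripper_force: 0.0
```

Emit:
play_rows(plan=[[0, 0, 0.25, 0, 0, 0], [0, 0, 0.2, 0, 0, 0], [0, 0, 0, 0, 0, 0], [0, 0, 0, 0, 0, 0], [0, 0, 0, 0, 0, 0], [0, 0, 0, 0, 0, 0]])

```text
clock: 15.05
tool_pos: [0.5248, 0.0323, 0.2952]
orientation: [-180.0, 0.0, -90.0]
force: [0.3, 0.4, -0.1]
opening: 0.0867
gripper_force: 0.0
```

Emit:
play_rows(plan=[[0, 0, 0, 0, 0, 0], [0, 0, 0, 0, 0, 0], [0, 0, 0, 0, 0, 0], [0, 0, 0, 0, 0, 0]], grip=5.6)

```text
clock: 15.38
tool_pos: [0.5247, 0.0323, 0.2951]
orientation: [-180.0, -0.0, -90.0]
force: [0.3, 0.0, -1.0]
opening: 0.0655
gripper_force: 0.0
```

```bash
python3 - <<'E'
from h import *
o=get_obs();print(o['clock'],o['tool_pos'],o['orientation'],o['force'],o['moment'],o['opening'])
E
```

```text
15.3833 [0.52474827 0.03226253 0.29507467] [-1.79998161e+02 -3.14811140e-04 -8.99946982e+01] [ 2.79141677e-01  8.07104007e-04 -9.94502440e-01] [ 0.11862835 -0.07370688  0.05415412] 0.06547512039439472
```

Emit:
play_rows(plan=[[0, 0, -0.1, 0, 0, 0], [0, 0, 0, 0, 0, 0], [0, 0, 0, 0, 0, 0]])

```text
clock: 15.63
tool_pos: [0.5248, 0.0323, 0.2962]
orientation: [-180.0, 0.0, -90.0]
force: [-0.2, -0.3, 0.3]
opening: 0.0561
gripper_force: 0.0
```

Emit:
play_rows(plan=[[0, 0, 0, 0, 0, 0], [0, 0, 0, 0, 0, 0], [0, 0, 0, 0, 0, 0], [0, 0, 0, 0, 0, 0], [0, 0, 0, 0, 0, 0]], grip=4.6)

```text
clock: 16.05
tool_pos: [0.5246, 0.0323, 0.2961]
orientation: [180.0, 0.0, -90.0]
force: [-1.6, 0.1, 1.0]
opening: 0.0504
gripper_force: 30.0
```

```bash
python3 - <<'E'
from h import *
o=get_obs();print(o['clock'],o['tool_pos'],o['orientation'],o['force'],o['moment'],o['opening'],o['gripper_force'])
E
```

```text
16.05 [0.52463552 0.03229362 0.29605836] [ 1.79990489e+02  2.08823897e-04 -8.99916720e+01] [-1.63888736  0.08676847  0.98307412] [ 0.2165314   0.38562256 -0.01637526] 0.05040241956864882 30.00011444091797
```

Emit:
play_rows(plan=[[0, 0, 0, 0, 0, -1], [0, 0, 0, 0, 0, -2], [0, 0, 0, 0, 0, -2], [0, 0, 0, 0, 0, -2], [0, 0, 0, 0, 0, -2], [0, 0, 0, 0, 0, -2], [0, 0, 0, 0, 0, -1], [0, 0, 0, 0, 0, 0], [0, 0, 0, 0, 0, 0]])

```text
clock: 16.8
tool_pos: [0.5248, 0.0323, 0.2961]
orientation: [-180.0, -0.0, -78.0]
force: [-0.2, -0.2, 0.7]
opening: 0.0506
gripper_force: 30.0
```

```bash
cat > g.py <<'E'
from h import *
o=get_obs();print(round(o['clock'],2),np.round(o['tool_pos'],4),np.round(o['orientation'],2),np.round(o['force'],2),np.round(o['moment'],3),o['joint_pos'][5].round(2))
E
python3 g.py; python3 - <<'E'
from h import *
snapshot('wrist');spots('wrist',['iris_tab','open_mark']);snapshot('scene');spots('scene',['iris_tab','open_mark'])
E
```

```text
16.8 [0.5248 0.0323 0.2961] [-179.99   -0.    -78.02] [-0.18 -0.19  0.71] [ 0.13  -0.083  0.057] -12.94
wrist P iris_tab [0.5486 0.0308 0.2722] 0.78
wrist P iris_tab [0.4606 0.3107 0.0032] 0.18
scene P iris_tab [0.5574 0.0265 0.2725] 0.44
scene P open_mark [0.5496 0.0497 0.2741] 0.64
scene P open_mark [ 4.839e-01 -2.928e-01 -3.000e-04] 0.61
```

Emit:
play_rows(plan=[[0, 0, 0, 0, 0, -1], [0, 0, 0, 0, 0, -2], [0, 0, 0, 0, 0, -2], [0, 0, 0, 0, 0, -2], [0, 0, 0, 0, 0, -2], [0, 0, 0, 0, 0, -2], [0, 0, 0, 0, 0, -2], [0, 0, 0, 0, 0, -2], [0, 0, 0, 0, 0, -1]])

```text
clock: 17.85
tool_pos: [0.5251, 0.0324, 0.2961]
orientation: [-180.0, -0.0, -61.9]
force: [1.8, 0.5, -0.7]
opening: 0.0509
gripper_force: 30.0
```

```bash
python3 g.py
```

```text
17.85 [0.5251 0.0324 0.2961] [-1.7996e+02 -1.0000e-02 -6.1860e+01] [ 1.8   0.51 -0.71] [ 0.163 -0.794 -0.116] 3.22
```

Emit:
play_rows(plan=[[0, 0, 0, 0, 0, -0.5], [0, 0, 0, 0, 0, -0.5], [0, 0, 0, 0, 0, -0.5], [0, 0, 0, 0, 0, -0.5]])

```text
clock: 18.18
tool_pos: [0.5251, 0.0324, 0.2961]
orientation: [-180.0, -0.0, -60.0]
force: [4.0, -0.3, -1.6]
opening: 0.0506
gripper_force: 30.0
```

```bash
python3 g.py
```

```text
18.18 [0.5251 0.0324 0.2961] [-1.7996e+02 -1.0000e-02 -5.9970e+01] [ 3.97 -0.33 -1.61] [ 0.308 -1.43  -0.097] 5.11
```

Emit:
play_rows(plan=[[0, 0, 0, 0, 0, -0.5], [0, 0, 0, 0, 0, -0.5], [0, 0, 0, 0, 0, -0.5], [0, 0, 0, 0, 0, -0.5]])

```text
clock: 18.52
tool_pos: [0.5251, 0.0324, 0.2961]
orientation: [-180.0, -0.0, -57.9]
force: [5.7, 0.7, -2.2]
opening: 0.0504
gripper_force: 30.0
```

```bash
python3 g.py
```

```text
18.52 [0.5251 0.0324 0.2961] [-1.7996e+02 -1.0000e-02 -5.7940e+01] [ 5.67  0.71 -2.19] [ 0.383 -1.984 -0.075] 7.14
```

A lateral force is building up from a ~0.3 mm centring offset, while the z moment stays at friction level. I'll follow the force with a small shift and continue.

Emit:
play_rows(plan=[[0.02, -0.03, 0, 0, 0, 0], [0, 0, 0, 0, 0, -0.5], [0, 0, 0, 0, 0, -0.5], [0, 0, 0, 0, 0, -0.5]])

```text
clock: 18.85
tool_pos: [0.5251, 0.0324, 0.2961]
orientation: [-180.0, 0.0, -56.4]
force: [3.2, 1.5, -1.7]
opening: 0.0507
gripper_force: 30.0
```

```bash
python3 g.py
```

```text
18.85 [0.5251 0.0324 0.2961] [-1.7998e+02  1.0000e-02 -5.6440e+01] [ 3.21  1.54 -1.67] [ 0.757 -1.422 -0.123] 8.66
```

Emit:
play_rows(plan=[[0, 0, 0, 0, 0, -0.5], [0, 0, 0, 0, 0, -0.5], [0, 0, 0, 0, 0, -0.5]])

```text
clock: 19.1
tool_pos: [0.5252, 0.0324, 0.2961]
orientation: [-180.0, 0.0, -54.9]
force: [3.8, 3.3, -1.9]
opening: 0.0508
gripper_force: 30.0
```

```bash
python3 g.py
```

```text
19.1 [0.5252 0.0324 0.2961] [-179.98    0.    -54.94] [ 3.84  3.29 -1.92] [ 1.001 -1.486 -0.069] 10.16
```

Emit:
play_rows(plan=[[0, -0.03, 0, 0, 0, -0.5], [0, 0, 0, 0, 0, -0.5], [0, 0, 0, 0, 0, -0.5]])

```text
clock: 19.35
tool_pos: [0.5252, 0.0325, 0.2961]
orientation: [180.0, 0.0, -53.4]
force: [2.4, 2.3, -1.5]
opening: 0.0508
gripper_force: 30.0
```

```bash
python3 g.py
```

```text
19.35 [0.5252 0.0325 0.2961] [ 1.7999e+02  1.0000e-02 -5.3440e+01] [ 2.45  2.31 -1.48] [ 0.907 -0.992 -0.097] 11.65
```

Emit:
play_rows(plan=[[0, 0, 0, 0, 0, -0.5], [0, 0, 0, 0, 0, -0.5], [0, 0, 0, 0, 0, -0.5]])

```text
clock: 19.6
tool_pos: [0.5252, 0.0325, 0.2961]
orientation: [180.0, 0.0, -51.9]
force: [2.5, 2.6, -0.4]
opening: 0.051
gripper_force: 30.0
```

```bash
python3 g.py
```

```text
19.6 [0.5252 0.0325 0.2961] [ 1.800e+02  1.000e-02 -5.195e+01] [ 2.49  2.64 -0.43] [ 0.979 -0.83  -0.072] 13.15
```

Emit:
play_rows(plan=[[0, -0.02, 0, 0, 0, -0.5], [0, 0, 0, 0, 0, -0.5], [0, 0, 0, 0, 0, -0.5]])

```text
clock: 19.85
tool_pos: [0.5253, 0.0325, 0.2961]
orientation: [180.0, 0.0, -50.4]
force: [0.4, 1.9, 1.3]
opening: 0.0507
gripper_force: 30.0
```

```bash
python3 g.py
```

```text
19.85 [0.5253 0.0325 0.2961] [ 1.7998e+02  1.0000e-02 -5.0440e+01] [0.37 1.89 1.32] [ 0.796 -0.362 -0.111] 14.65
```

Emit:
play_rows(plan=[[0, 0, 0, 0, 0, -0.5], [0, 0, 0, 0, 0, -0.5]])

```text
clock: 20.02
tool_pos: [0.5253, 0.0325, 0.296]
orientation: [180.0, 0.0, -49.4]
force: [0.1, 2.2, 1.5]
opening: 0.0508
gripper_force: 30.0
```

```bash
python3 g.py
```

```text
20.02 [0.5253 0.0325 0.296 ] [ 1.7998e+02  1.0000e-02 -4.9440e+01] [0.11 2.22 1.46] [ 0.79  -0.233 -0.09 ] 15.65
```

Emit:
play_rows(plan=[[0, 0, 0, 0, 0, -0.5], [0, 0, 0, 0, 0, -0.5], [0, 0, 0, 0, 0, -0.5]])

```text
clock: 20.27
tool_pos: [0.5253, 0.0325, 0.296]
orientation: [180.0, 0.0, -47.9]
force: [-0.5, 2.1, 1.4]
opening: 0.0506
gripper_force: 30.0
```

```bash
python3 g.py
```

```text
20.27 [0.5253 0.0325 0.296 ] [ 1.7998e+02  1.0000e-02 -4.7950e+01] [-0.5   2.13  1.4 ] [ 0.818  0.011 -0.076] 17.14
```

Emit:
play_rows(plan=[[0, 0, 0, 0, 0, -0.5], [0, 0, 0, 0, 0, -0.5]])

```text
clock: 20.43
tool_pos: [0.5254, 0.0325, 0.2961]
orientation: [180.0, 0.0, -46.9]
force: [0.0, 2.0, 3.1]
opening: 0.0508
gripper_force: 30.0
```

```bash
python3 g.py
```

```text
20.43 [0.5254 0.0325 0.2961] [ 1.7999e+02  1.0000e-02 -4.6940e+01] [0.01 1.97 3.11] [ 0.734  0.101 -0.053] 18.15
```

Emit:
play_rows(plan=[[0, 0, 0, 0, 0, -0.5], [0, 0, 0, 0, 0, -0.5], [0, 0, 0, 0, 0, -0.5]])

```text
clock: 20.68
tool_pos: [0.5254, 0.0325, 0.296]
orientation: [180.0, 0.0, -45.4]
force: [-0.6, 1.9, 1.7]
opening: 0.0509
gripper_force: 30.0
```

```bash
python3 g.py
```

```text
20.68 [0.5254 0.0325 0.296 ] [ 1.7999e+02  1.0000e-02 -4.5440e+01] [-0.62  1.92  1.73] [ 0.746  0.294 -0.104] 19.65
```

Emit:
play_rows(plan=[[0, 0, 0, 0, 0, -0.5], [0, 0, 0, 0, 0, -0.5]])

```text
clock: 20.85
tool_pos: [0.5254, 0.0325, 0.296]
orientation: [180.0, 0.0, -44.4]
force: [-1.3, 1.9, 2.8]
opening: 0.051
gripper_force: 30.0
```

```bash
python3 g.py; python3 - <<'E'
from h import *
snapshot('wrist');spots('wrist',['iris_tab','open_mark']);snapshot('scene');spots('scene',['iris_tab','open_mark'])
E
```

```text
20.85 [0.5254 0.0325 0.296 ] [ 1.7999e+02  1.0000e-02 -4.4440e+01] [-1.26  1.91  2.79] [ 0.777  0.377 -0.048] 20.65
wrist P iris_tab [0.5486 0.048  0.2675] 0.67
scene P iris_tab [0.5543 0.0459 0.2744] 0.62
scene P open_mark [0.5476 0.0493 0.2731] 0.72
```

Emit:
play_rows(plan=[[0, 0, 0, 0, 0, -0.5], [0, 0, 0, 0, 0, -0.5], [0, 0, 0, 0, 0, -0.5]])

```text
clock: 21.4
tool_pos: [0.5254, 0.0326, 0.296]
orientation: [180.0, 0.0, -42.9]
force: [-2.8, 2.1, 1.1]
opening: 0.0504
gripper_force: 30.0
```

```bash
python3 g.py
```

```text
21.4 [0.5254 0.0326 0.296 ] [ 1.7999e+02  1.0000e-02 -4.2940e+01] [-2.75  2.13  1.14] [ 0.854  0.623 -0.087] 22.15
```

Emit:
play_rows(plan=[[0, 0, 0, 0, 0, -0.5], [0, 0, 0, 0, 0, -0.5]])

```text
clock: 21.57
tool_pos: [0.5254, 0.0326, 0.296]
orientation: [180.0, 0.0, -41.9]
force: [-1.8, 2.7, 2.7]
opening: 0.0507
gripper_force: 30.0
```

```bash
python3 g.py
```

```text
21.57 [0.5254 0.0326 0.296 ] [180.     0.   -41.94] [-1.85  2.68  2.69] [ 0.801  0.627 -0.088] 23.15
```

Emit:
play_rows(plan=[[-0.015, 0, 0, 0, 0, -0.5], [0, 0, 0, 0, 0, -0.5], [0, 0, 0, 0, 0, -0.5]])

```text
clock: 21.82
tool_pos: [0.5254, 0.0326, 0.296]
orientation: [180.0, -0.0, -40.4]
force: [-0.4, 1.0, 1.7]
opening: 0.0507
gripper_force: 30.0
```

```bash
python3 g.py
```

```text
21.82 [0.5254 0.0326 0.296 ] [ 1.800e+02 -1.000e-02 -4.044e+01] [-0.36  0.97  1.68] [ 0.593  0.348 -0.092] 24.63
```

Emit:
play_rows(plan=[[0, 0, 0, 0, 0, -0.5], [0, 0, 0, 0, 0, -0.5]])

```text
clock: 21.98
tool_pos: [0.5255, 0.0326, 0.2961]
orientation: [-180.0, -0.0, -39.4]
force: [0.1, 1.3, 1.6]
opening: 0.0508
gripper_force: 30.0
```

```bash
python3 g.py
```

```text
21.98 [0.5255 0.0326 0.2961] [-1.800e+02 -1.000e-02 -3.944e+01] [0.07 1.29 1.62] [ 0.556  0.237 -0.101] 25.63
```

Emit:
play_rows(plan=[[0, 0, 0, 0, 0, -0.5], [0, 0, 0, 0, 0, -0.5], [0, 0, 0, 0, 0, -0.5]])

```text
clock: 22.23
tool_pos: [0.5255, 0.0327, 0.2961]
orientation: [-180.0, -0.0, -37.9]
force: [-0.0, 1.1, 1.5]
opening: 0.0508
gripper_force: 30.0
```

```bash
python3 g.py
```

```text
22.23 [0.5255 0.0327 0.2961] [-1.800e+02 -1.000e-02 -3.795e+01] [-0.02  1.06  1.5 ] [ 0.548  0.052 -0.095] 27.13
```

Emit:
play_rows(plan=[[0, 0, 0, 0, 0, -0.5], [0, 0, 0, 0, 0, -0.5]])

```text
clock: 22.4
tool_pos: [0.5255, 0.0327, 0.296]
orientation: [-180.0, -0.0, -36.9]
force: [0.3, 0.5, 1.5]
opening: 0.0505
gripper_force: 30.0
```

```bash
python3 g.py
```

```text
22.4 [0.5255 0.0327 0.296 ] [-1.800e+02 -1.000e-02 -3.695e+01] [0.3  0.48 1.49] [ 0.5    0.064 -0.082] 28.13
```

Emit:
play_rows(plan=[[0, 0, 0, 0, 0, -0.5], [0, 0, 0, 0, 0, -0.5], [0, 0, 0, 0, 0, -0.5]])

```text
clock: 22.65
tool_pos: [0.5255, 0.0327, 0.2961]
orientation: [-180.0, -0.0, -35.4]
force: [1.5, 1.2, 0.8]
opening: 0.0507
gripper_force: 30.0
```

```bash
python3 g.py
```

```text
22.65 [0.5255 0.0327 0.2961] [-1.7999e+02 -1.0000e-02 -3.5440e+01] [1.51 1.19 0.84] [ 0.489 -0.144 -0.106] 29.63
```

Emit:
play_rows(plan=[[0, 0, 0, 0, 0, -0.5], [0, 0, 0, 0, 0, -0.5]])

```text
clock: 22.82
tool_pos: [0.5255, 0.0327, 0.2961]
orientation: [-180.0, -0.0, -34.4]
force: [1.4, 1.4, 0.3]
opening: 0.0506
gripper_force: 30.0
```

```bash
python3 g.py
```

```text
22.82 [0.5255 0.0327 0.2961] [-1.7999e+02 -1.0000e-02 -3.4440e+01] [1.39 1.37 0.3 ] [ 0.468 -0.287 -0.107] 30.63
```

Emit:
play_rows(plan=[[0, 0, 0, 0, 0, -0.5], [0, 0, 0, 0, 0, -0.5], [0, 0, 0, 0, 0, -0.5]])

```text
clock: 23.07
tool_pos: [0.5255, 0.0327, 0.2961]
orientation: [-180.0, -0.0, -32.9]
force: [1.7, 1.3, 0.3]
opening: 0.0507
gripper_force: 30.0
```

```bash
python3 g.py
```

```text
23.07 [0.5255 0.0327 0.2961] [-1.7999e+02 -1.0000e-02 -3.2940e+01] [1.68 1.28 0.32] [ 0.574 -0.464 -0.121] 32.13
```

Emit:
play_rows(plan=[[0, 0, 0, 0, 0, -0.5], [0, 0, 0, 0, 0, -0.5]])

```text
clock: 23.23
tool_pos: [0.5255, 0.0327, 0.2961]
orientation: [-180.0, -0.0, -31.9]
force: [0.5, 1.6, 0.6]
opening: 0.0506
gripper_force: 30.0
```

```bash
python3 g.py
```

```text
23.23 [0.5255 0.0327 0.2961] [-1.7999e+02 -1.0000e-02 -3.1940e+01] [0.54 1.55 0.63] [ 0.61  -0.518 -0.075] 33.13
```

Emit:
play_rows(plan=[[0, 0, 0, 0, 0, -0.5], [0, 0, 0, 0, 0, -0.5], [0, 0, 0, 0, 0, -0.5]])

```text
clock: 23.48
tool_pos: [0.5255, 0.0328, 0.2961]
orientation: [-180.0, -0.0, -30.4]
force: [2.5, 1.8, 0.3]
opening: 0.0508
gripper_force: 30.0
```

```bash
python3 g.py
```

```text
23.48 [0.5255 0.0328 0.2961] [-1.7999e+02 -1.0000e-02 -3.0440e+01] [2.5  1.82 0.27] [ 0.726 -0.693 -0.069] 34.63
```

Emit:
play_rows(plan=[[0, 0, 0, 0, 0, -0.5], [0, 0, 0, 0, 0, -0.5]])

```text
clock: 23.65
tool_pos: [0.5255, 0.0328, 0.2961]
orientation: [-180.0, -0.0, -29.4]
force: [1.2, 2.2, -0.4]
opening: 0.0504
gripper_force: 30.0
```

```bash
python3 g.py; python3 - <<'E'
from h import *
for c in ['wrist','scene','top']:
    s=snapshot(c);spots(c,['iris_tab','open_mark'])
E
```

```text
23.65 [0.5255 0.0328 0.2961] [-1.7999e+02 -1.0000e-02 -2.9440e+01] [ 1.19  2.24 -0.35] [ 0.803 -0.803 -0.083] 35.63
wrist P iris_tab [0.5444 0.0542 0.2698] 0.97
wrist P open_mark [0.5488 0.0479 0.2694] 0.89
scene P iris_tab [0.5469 0.0524 0.2719] 0.56
scene P open_mark [0.5254 0.0338 0.2641] 0.66
scene P open_mark [0.5534 0.0489 0.2741] 0.52
```

Emit:
play_rows(plan=[[0, 0, 0, 0, 0, -0.5], [0, 0, 0, 0, 0, -0.5]])

```text
clock: 24.27
tool_pos: [0.5255, 0.0328, 0.2961]
orientation: [-180.0, -0.0, -28.5]
force: [3.6, 3.6, -0.3]
opening: 0.0509
gripper_force: 30.0
```

```bash
python3 g.py
```

```text
24.27 [0.5255 0.0328 0.2961] [-1.7998e+02 -1.0000e-02 -2.8450e+01] [ 3.63  3.6  -0.31] [ 1.11  -1.118 -0.119] 36.62
```

Emit:
play_rows(plan=[[0, 0, 0, 0, 0, -0.5], [0, 0, 0, 0, 0, -0.5]])

```text
clock: 24.43
tool_pos: [0.5255, 0.0328, 0.2961]
orientation: [-180.0, -0.0, -27.4]
force: [2.7, 2.7, -0.6]
opening: 0.0505
gripper_force: 30.0
```

```bash
python3 g.py
```

```text
24.43 [0.5255 0.0328 0.2961] [-1.7998e+02 -1.0000e-02 -2.7440e+01] [ 2.67  2.68 -0.56] [ 1.187 -1.231 -0.063] 37.63
```

Emit:
play_rows(plan=[[0.01, -0.03, 0, 0, 0, -0.5], [0, 0, 0, 0, 0, -0.5]])

```text
clock: 24.6
tool_pos: [0.5255, 0.0328, 0.2961]
orientation: [180.0, 0.0, -26.4]
force: [2.4, 3.2, -0.3]
opening: 0.0506
gripper_force: 30.0
```

```bash
python3 g.py
```

```text
24.6 [0.5255 0.0328 0.2961] [ 1.7999e+02  1.0000e-02 -2.6440e+01] [ 2.35  3.17 -0.27] [ 0.951 -0.921 -0.099] 38.62
```

Emit:
play_rows(plan=[[0, 0, 0, 0, 0, -0.5], [0, 0, 0, 0, 0, -0.5]])

```text
clock: 24.77
tool_pos: [0.5255, 0.0328, 0.2961]
orientation: [180.0, 0.0, -25.4]
force: [2.7, 3.3, 0.8]
opening: 0.0504
gripper_force: 30.0
```

```bash
python3 g.py
```

```text
24.77 [0.5255 0.0328 0.2961] [ 1.7999e+02  1.0000e-02 -2.5440e+01] [2.74 3.25 0.8 ] [ 1.001 -0.854 -0.077] 39.62
```

Emit:
play_rows(plan=[[0, 0, 0, 0, 0, -0.5], [0, 0, 0, 0, 0, -0.5]])

```text
clock: 24.93
tool_pos: [0.5256, 0.0329, 0.2961]
orientation: [180.0, 0.0, -24.4]
force: [2.2, 1.7, 0.6]
opening: 0.0508
gripper_force: 30.0
```

```bash
python3 g.py
```

```text
24.93 [0.5256 0.0329 0.2961] [ 1.7999e+02  1.0000e-02 -2.4440e+01] [2.24 1.66 0.59] [ 0.912 -0.711 -0.111] 40.62
```

Emit:
play_rows(plan=[[0, 0, 0, 0, 0, -0.5], [0, 0, 0, 0, 0, -0.5]])

```text
clock: 25.1
tool_pos: [0.5256, 0.0329, 0.2961]
orientation: [180.0, 0.0, -23.4]
force: [2.0, 2.4, -0.4]
opening: 0.0507
gripper_force: 30.0
```

```bash
python3 g.py; python3 - <<'E'
from h import *
s=save('scene','s6'); spots('scene',['iris_tab','open_mark'])
f=s['frame'][160:240,270:370]; a=cv2.resize(f,None,fx=4,fy=4,interpolation=cv2.INTER_CUBIC)
s=save('wrist','w6'); spots('wrist',['iris_tab','open_mark'])
f=s['frame'][220:400,220:440]
b=cv2.resize(f,(391,320),interpolation=cv2.INTER_CUBIC)
cv2.imwrite('pics/c6.png',np.hstack([a,b])[:,:,::-1])
E
```

```text
25.1 [0.5256 0.0329 0.2961] [180.     0.   -23.44] [ 1.95  2.45 -0.42] [ 0.934 -0.714 -0.027] 41.62
scene P iris_tab [0.5487 0.0534 0.2729] 0.73
scene P open_mark [0.549  0.05   0.2788] 0.67
wrist P iris_tab [0.5389 0.0552 0.2687] 0.6
wrist P open_mark [0.5495 0.05   0.2704] 0.75
wrist P open_mark [0.5265 0.0315 0.284 ] 0.75
```

View pics/c6.png

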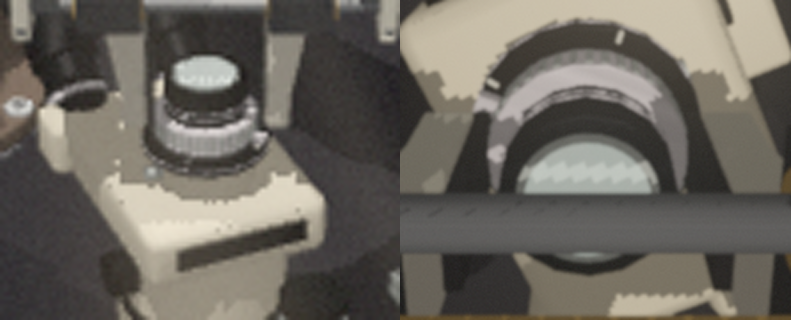

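```bash
python3 - <<'E'
from h import *
from scipy.spatial.transform import Rotation as R
s=snapshot('wrist'); M=R.from_euler('xyz',s['attitude'],degrees=True).as_matrix()
for cu,cv in [(618,37),(493,84),(487,102),(497,153)]:
    u=220+(cu-400)*220/391; v=220+cv*180/320
    d=M@np.array([(u-s['cx'])/s['fx'],(v-s['cy'])/s['fy'],1])
    p=s['position']+d*(0.2715-s['position'][2])/d[2]; q=p[:2]-[.5253,.0325]
    print((cu,cv),np.round(p,4),'r',np.hypot(*q).round(4),'ang',np.degrees(np.arctan2(q[1],q[0])).round(1))
im=s['frame']
# unwrap around axis: collar-plane polar picture, angles -60..100, r 20..34 mm
A,Rr=np.meshgrid(np.radians(np.arange(-60,100,.25)),np.arange(.036,.020,-.0001))
P=np.stack([.5253+Rr*np.cos(A),.0325+Rr*np.sin(A),np.full_like(A,.2715)],-1)-s['position']
c=P@M; u=(s['fx']*c[...,0]/c[...,2]+s['cx']).astype('float32'); v=(s['fy']*c[...,1]/c[...,2]+s['cy']).astype('float32')
o=cv2.remap(im,u,v,cv2.INTER_LINEAR); o=cv2.resize(o,(640,320))
for k in range(-60,100,20): cv2.putText(o,str(k),((k+60)*4,12),0,.4,(255,0,0))
cv2.imwrite('pics/pol.png',o[:,:,::-1])
E
```

```text
(618, 37) [0.5493 0.0132 0.2715] r 0.0308 ang -38.8
(493, 84) [0.5505 0.0486 0.2715] r 0.0299 ang 32.6
(487, 102) [0.5465 0.0524 0.2715] r 0.0291 ang 43.1
(497, 153) [0.5318 0.0565 0.2715] r 0.0249 ang 74.8
```

View pics/pol.png

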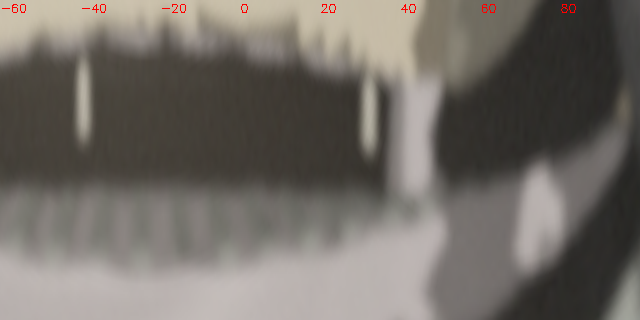

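```bash
python3 - <<'E'
import numpy as np,cv2
from scipy.spatial.transform import Rotation as R
def pol(im,pos,att,z=.2715,fx=370.4949,cx=None,cy=None):
    M=R.from_euler('xyz',att,degrees=True).as_matrix()
    a=np.arange(-60,100,.25)
    A,Rr=np.meshgrid(np.radians(a),np.arange(.0278,.0308,.0002))
    P=np.stack([.5253+Rr*np.cos(A),.0325+Rr*np.sin(A),np.full_like(A,z)],-1)-pos
    c=P@M; u=(fx*c[...,0]/c[...,2]+cx).astype('float32'); v=(fx*c[...,1]/c[...,2]+cy).astype('float32')
    g=cv2.remap(im,u,v,cv2.INTER_LINEAR).mean(2).mean(0)
    from scipy.signal import find_peaks
    k,p=find_peaks(g,prominence=25,width=2); print([(a[i],round(w*.25,1),int(g[i])) for i,w in zip(k,p['widths'])])
from plant import *
s=snapshot('wrist'); print(s['cx'],s['cy'])
pol(s['frame'],s['position'],s['attitude'],cx=s['cx'],cy=s['cy'])
pol(cv2.imread('pics/w5.png'),np.array([0.52577822,-0.04683335,0.52399321]),[163.019808,0.0208159725,179.924044],cx=s['cx'],cy=s['cy'])
E
python3 g.py
```

```text
325.26730391514315 238.23781201203286
[(np.float64(-39.25), np.float64(3.3), 123), (np.float64(32.25), np.float64(3.5), 140), (np.float64(44.25), np.float64(9.9), 181), (np.float64(94.25), np.float64(7.5), 90)]
[(np.float64(-40.5), np.float64(4.4), 140), (np.float64(-19.75), np.float64(11.7), 224), (np.float64(32.5), np.float64(6.9), 140)]
25.5 [0.5256 0.0329 0.2961] [180.     0.   -23.49] [ 2.44  2.31 -0.31] [ 0.9   -0.607  0.013] 41.57
```

The tab is now about 12° past the open mark (44° against 32°), so the ring is following and the stop must be close.

Emit:
play_rows(plan=[[0, 0, 0, 0, 0, -0.5], [0, 0, 0, 0, 0, -0.5]])

```text
clock: 25.67
tool_pos: [0.5256, 0.0329, 0.2961]
orientation: [-180.0, 0.0, -22.5]
force: [0.5, 2.5, 1.9]
opening: 0.0509
gripper_force: 30.0
```

```bash
python3 g.py
```

```text
25.67 [0.5256 0.0329 0.2961] [-180.      0.    -22.45] [0.49 2.47 1.94] [ 0.92  -0.661 -0.099] 42.61
```

Emit:
play_rows(plan=[[0, 0, 0, 0, 0, -0.5], [0, 0, 0, 0, 0, -0.5]])

```text
clock: 25.83
tool_pos: [0.5256, 0.0329, 0.2961]
orientation: [-180.0, 0.0, -21.5]
force: [1.7, 2.7, 1.2]
opening: 0.0505
gripper_force: 30.0
```

```bash
python3 g.py
```

```text
25.83 [0.5256 0.0329 0.2961] [-179.99    0.    -21.45] [1.68 2.67 1.18] [ 0.873 -0.636 -0.227] 43.61
```

Stop contact: the moment jumped to -0.23 N·m. I'll press slightly further.

Emit:
play_rows(plan=[[0, 0, 0, 0, 0, -0.3], [0, 0, 0, 0, 0, 0]])

```text
clock: 26.0
tool_pos: [0.5256, 0.0329, 0.2961]
orientation: [-180.0, -0.0, -21.2]
force: [1.5, 2.6, 0.6]
opening: 0.0507
gripper_force: 30.0
```

```bash
python3 g.py
```

```text
26.0 [0.5256 0.0329 0.2961] [-180.     -0.    -21.17] [1.47 2.55 0.62] [ 0.889 -0.664 -0.18 ] 43.89
```

Emit:
play_rows(plan=[[0, 0, 0, 0, 0, -0.4], [0, 0, 0, 0, 0, 0]])

```text
clock: 26.17
tool_pos: [0.5256, 0.0329, 0.2961]
orientation: [-180.0, -0.0, -20.8]
force: [1.6, 2.5, 1.2]
opening: 0.0509
gripper_force: 30.0
```

```bash
python3 g.py
```

```text
26.17 [0.5256 0.0329 0.2961] [-180.     -0.    -20.77] [1.59 2.52 1.19] [ 0.885 -0.693 -0.226] 44.29
```

Emit:
play_rows(plan=[[0, 0, 0, 0, 0, -0.4], [0, 0, 0, 0, 0, 0]])

```text
clock: 26.33
tool_pos: [0.5256, 0.0329, 0.296]
orientation: [180.0, -0.0, -20.4]
force: [2.6, 1.8, 1.1]
opening: 0.0506
gripper_force: 30.0
```

```bash
python3 g.py
```

```text
26.33 [0.5256 0.0329 0.296 ] [180.    -0.   -20.37] [2.6  1.83 1.08] [ 0.902 -0.742 -0.326] 44.69
```

The moment is now -0.33 N·m, about 10 N on the stop: firm and well under 20 N. I'll hold briefly, then release and lift straight up.

Emit:
play_rows(plan=[[0, 0, 0, 0, 0, 0], [0, 0, 0, 0, 0, 0], [0, 0, 0, 0, 0, 0]])

```text
clock: 26.58
tool_pos: [0.5256, 0.0329, 0.296]
orientation: [180.0, -0.0, -20.4]
force: [1.3, 2.5, 0.7]
opening: 0.0504
gripper_force: 30.0
```

```bash
python3 g.py
```

```text
26.58 [0.5256 0.0329 0.296 ] [180.   -0.  -20.4] [1.35 2.55 0.68] [ 0.861 -0.807 -0.295] 44.66
```

Emit:
play_rows(plan=[[0, 0, 0, 0, 0, 0], [0, 0, 0, 0, 0, 0], [0, 0, 0, 0, 0, 0], [0, 0, 0, 0, 0, 0], [0, 0, 0, 0, 0, 0], [0, 0, 0, 0, 0, 0]], grip=7.0)

```text
clock: 27.08
tool_pos: [0.5254, 0.0328, 0.296]
orientation: [180.0, 0.0, -20.4]
force: [0.1, 1.0, -0.2]
opening: 0.0699
gripper_force: 0.0
```

Emit:
play_rows(plan=[[0, 0, -1, 0, 0, 0], [0, 0, -2, 0, 0, 0], [0, 0, -3, 0, 0, 0], [0, 0, -3, 0, 0, 0], [0, 0, -2, 0, 0, 0], [0, 0, 0, 0, 0, 0], [0, 0, 0, 0, 0, 0], [0, 0, 0, 0, 0, 0]])

```text
clock: 27.75
tool_pos: [0.5253, 0.0329, 0.4059]
orientation: [-180.0, 0.0, -20.4]
force: [0.0, -0.3, -0.2]
opening: 0.07
gripper_force: 0.0
```

```bash
python3 g.py; python3 - <<'E'
from h import *
from scipy.spatial.transform import Rotation as R
from scipy.signal import find_peaks
s=snapshot('wrist'); spots('wrist',['iris_tab','open_mark'])
M=R.from_euler('xyz',s['attitude'],degrees=True).as_matrix(); a=np.arange(-60,100,.25)
A,Rr=np.meshgrid(np.radians(a),np.arange(.0278,.0308,.0002))
P=np.stack([.5253+Rr*np.cos(A),.0325+Rr*np.sin(A),np.full_like(A,.2715)],-1)-s['position']; c=P@M
g=cv2.remap(s['frame'],(s['fx']*c[...,0]/c[...,2]+s['cx']).astype('float32'),(s['fy']*c[...,1]/c[...,2]+s['cy']).astype('float32'),cv2.INTER_LINEAR).mean(2).mean(0)
k,p=find_peaks(g,prominence=25,width=2); print(a[k],p['widths']*.25)
snapshot('top'); spots('top',['dust_cap','petri_stack','dropper','slide_box'])
E
```

```text
27.75 [0.5253 0.0329 0.4059] [-1.800e+02  3.000e-02 -2.039e+01] [ 0.02 -0.28 -0.2 ] [-0.017  0.006  0.032] 44.67
wrist P iris_tab [0.541  0.0541 0.265 ] 0.86
wrist P open_mark [0.5487 0.0474 0.2691] 0.6
wrist P open_mark [4.632e-01 3.108e-01 4.000e-04] 0.19
[-39.25  33.    45.5 ] [ 4.50712482  4.14644495 12.02090985]
top P dust_cap [0.4659 0.3114 0.0047] 0.67
top P petri_stack [ 0.4834 -0.2897 -0.0023] 0.71
top P dropper [ 0.7022 -0.3198  0.0025] 0.64
top P dropper [0.5256 0.0281 0.2875] 0.51
```

```bash
python3 -c "
from plant import *
print(close_job())"
```

```text
the job is handed in; nothing more can be done
None
```

The dust cap lies flat in the tray, and the iris is fully open against its stop, pressed to about 10 N before I released the ring; the job is handed in at about 28 s.

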